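# Index the graver carousel, draw the red graver and hold it up tipped

## Robot

A 7-joint arm with a two-finger parallel gripper is mounted at the origin on the work surface. World frame = base frame: x ahead of the robot, y to its left, z up, the work surface at z = 0. Lengths are in m, angles in rad, forces in N, time in s.
With the tool pointing down it reaches from about 0.425 to 0.875 m from the base axis. Payload 8.4 kg.
Tool frame: the origin (TCP) lies midway between the tips of the shut fingers; the grasp point (between the pads) lies robot.grasp_offset behind it (robot.grasp_offset is the distance from the TCP to the grasp point, in m); z points along the fingers, y is the direction in which the jaws open and shut (so a half turn about z gives the same grasp; the last joint's range is limited). The gripper opens to 87 mm and grips with 3 to 60 N. Pads are 19 mm wide; open, the fingers measure 117 mm over their backs; the gripper's body (75 mm by 190 mm) begins 51 mm behind the grasp point.
Start: joints at [1.101, 0.333, 0.04, 1.465, -0.013, 1.343, -0.059], TCP at [0.236, -0.606, 0.223] pointing down, gripper open.
Joint ranges: [-2.58, 2.58], [-0.38, 2.09], [-1.3, 1.39], [0.25, 2.4], [-1.5, 4.64], [0.08, 2.09], [-2.65, 2.65]. Speed limits (rad/s): [2.22, 2.22, 2.79, 2.79, 3.14, 3.14, 3.14].

## Interface

Orientations are given as a unit quaternion [x, y, z, w].
In Python, from bench import robot gives the robot as it stands. Calls block until the motion is done:
- robot.goto(position, orientation): joint-space move of the TCP to a pose.
- robot.move_l(position, rot=None, rate=0.15, force_limit=None): straight line of the TCP; rot=None keeps the orientation; rate is the mean speed in m/s. With force_limit (N) it stops when the force on the tool has changed by that much, and returns True; else False.
- robot.move_joints(angles): joint-space move.
- robot.let_go() and robot.clamp(effort=None): open the fingers fully, or close them until they stop; effort is the grip in N (None keeps the last).
- robot.pause(seconds).
- robot.solve_ik(position, orientation): joint angles nearest the present ones, or None.
- robot.sense(): the state.
- robot.camera(name): name is "side" or "top"; returns a dict with "img" (384x512x3 uint8, blue, green, red), "intrinsics" (3x3 intrinsics, pixels), "dist_coeffs" ([k1, k2, p1, p2, k3] as OpenCV has them; the pictures are not rectified), "extrinsics" (4x4, takes a point from camera to world coordinates). Camera axes: x right, y down, z forward; pixel columns grow to the right and rows downward; lengths in m; the calibration is good to about 2 mm. A picture is of the moment at which its call begins. There is no depth.
A pose or a line that the arm cannot do raises robot.Unreachable and nothing moves.
- robot.hand_in(): hands the job in, once; it reports no verdict.
The state is a dict: "time_s": time; "q": joint angles; "qvel": joint speeds; "tau": joint torques, N m; "tcp_pos": TCP position; "orientation": TCP orientation; "contact_force": force on the tool from outside, world axes, zero at the start; "torque": the same for the moment, N m; "grip_width": finger opening in m.
Only numpy, scipy, OpenCV 4.12 (cv2) and the standard library are available. Lean on these libraries where they do the work, as an engineer would, in place of code of your own. Each camera call takes 0.05 s, during which the arm holds its last target.

## Task

Turn the bench carousel clockwise (it has a black crank knob for this) until the red-handled graver clicks into the unloading gap of the steel keeper hoop, beside the yellow pointer. Then draw the red graver straight up out of its well, tip it to lean about 45 degrees from upright, and finish holding it still like that in the gripper, all of it raised above the height of the hoop so its point can be looked over. Leave the carousel in that detent, the other gravers in their wells and everything else on the bench as it was.

Things in the scene. Friction and masses are not known exactly. Their poses are not given: they have to be found in the camera images.
- base: Fixed carousel base: grey round plate, 270 mm across, 18 mm high; origin on the bench under the carousel's axis, z up. Its -x points to the unloading gap, marked by a yellow block (30 x 50 x 18 mm) at the plate's edge. At +x a sprung pawl in a low block (to 182 mm from the axis, 32 mm high) makes the detents.
- hoop (a point): Middle of the fixed keeper hoop over the gravers: steel bar 12 mm wide, underside 170, top 176 mm above the bench, 75 mm from the axis, running from 28 to 152 degrees anticlockwise (from above) of the gap, on three 10 mm posts 131 mm from the axis at 45, 95, 140 degrees. A graver under it (10 mm below the bar) cannot be lifted out.
- gap (a point): Point of the base in the middle of the unloading gap, 75 mm from the axis towards the base's -x, 34 mm above the bench (level with the deck's top). A graver in the gap has its axis here and nothing above it.
- carousel (a joint): Turn of the aluminium deck since the start, rad, growing clockwise seen from above. At the start all three gravers are under the hoop, so it must turn clockwise, by 0.67 to 2.5 rad. Sprung detents hold it where a well is in the gap: each centres the deck from within about 2.5 degrees to within 0.5 degree and takes about 0.6 N m to pass; elsewhere friction (0.05 N m) keeps it where left.
- well_a (a point): Centre of the mouth of the first well (nearest the gap at the start), on its top, 85 mm above the bench, 75 mm from the carousel's axis.
- well_b (a point): The same for the second well, 40 degrees anticlockwise of the first.
- well_c (a point): The same for the third well, 80 degrees anticlockwise of the first.
- deck_centre (a point): Centre of the deck's top, on the carousel's axis, 34 mm above the bench. The deck is 230 mm across with a 32 mm boss 30 mm high in the middle, and carries three square steel wells (20 mm outside, 10 mm inside, top 85 mm above the bench) 75 mm from the axis, 40 degrees apart. Which graver is in which well varies.
- crank_top (a point): Centre of the top face of the crank knob: black upright round grip, 20 mm in diameter, 70 to 125 mm above the bench, 103 mm from the axis; it spins freely on its pin and swings the deck round. It stands 75 degrees clockwise of well_a.
- graver_red: Red-handled graver standing in a well: origin at the blade's tip, z axis along the tool to the handle's end (up). 125 mm long, about 70 g: blade 8 mm in diameter to 50 mm from the tip, brass ferrule 18 mm from 50 to 62 mm (its shoulder rests on the well), handle 24 mm in diameter from 62 to 125 mm. Seated, the tip is 35 mm, the handle's end 160 mm above the bench; 1 mm of play.
- graver_blue: The same tool with a blue handle; stays in its well.
- graver_yellow: The same tool with a yellow handle; stays in its well.
- case: Fixed open black case, 160 x 150 x 35 mm, origin under its centre, on the right of the bench.
- harp: Small brass jaw harp lying in the case, about 85 x 46 x 6 mm; leave alone.
- hammer: Hammer lying on the left of the bench; leave alone.
- oil: Amber oil bottle, 50 mm in diameter, 130 mm high, on the left; leave alone.
- jar: Clear jar with red lid, 64 mm in diameter, 80 mm high, on the right; leave alone.

How it is judged:
By the outcome, as a careful person would: the job done as asked, in the order asked, and still so for the second after the job is handed in, while the arm keeps its last pose, push and grip.
It also fails if it takes over 51 s, if anything falls off the work surface, if the arm or the gripper's body presses on something with over 40 N, if the wrist force passes 120 N, or if a joint passes its speed limit or range.

## Working session

There is one attempt and no reset: what is moved stays moved. The work goes in short steps, each a Python script; the robot and the scene stay as the last script left them, time stands still between calls to the robot, and variables do not carry over. Pictures are saved under pics/ and viewed, and the job is handed in when it is done.

```bash
ls; mkdir -p pics; python3 - <<'E'
from bench import robot
import cv2,numpy as np
s=robot.sense();print(s, robot.grasp_offset)
for n in("side","top"):
    c=robot.camera(n);cv2.imwrite(f"pics/{n}0.png",c["img"]);np.savez(f"{n}0.npz",**c)
    print(n,c["intrinsics"],c["dist_coeffs"],c["extrinsics"])
E
```

```text
pics
{'time_s': 0.0, 'q': array([ 1.10081221,  0.33393953,  0.03987389,  1.46629841, -0.01340495,
        1.34329649, -0.0584674 ]), 'qvel': array([-6.33033274e-04,  5.48060589e-04,  7.45136113e-04, -1.42924047e-03,
        5.79455753e-05, -1.28632232e-03, -2.37945920e-03]), 'tau': array([-8.19256438e-04, -6.56352282e+01,  1.33492336e+00, -4.03793907e+01,
       -5.96786616e-02,  4.49117634e-02,  1.63862060e-04]), 'tcp_pos': array([ 0.23532296, -0.60538821,  0.2216275 ]), 'orientation': array([ 9.82862440e-01,  1.84338609e-01, -2.08042247e-04, -8.11629019e-04]), 'contact_force': array([-0.47007833, -0.15103993,  0.16779494]), 'torque': array([-0.00966391,  0.01217599,  0.01458693]), 'grip_width': 0.08724669066742531} 0.0187
side [[458.39551494   0.         262.2131485 ]
 [  0.         458.39551494 194.5415757 ]
 [  0.           0.           1.        ]] [-0.03830988  0.          0.          0.          0.        ] [[ 0.99852789 -0.04713511  0.02683897  0.51260141]
 [-0.05051149 -0.62775962  0.77676666 -1.06978458]
 [-0.01976456 -0.77697886 -0.62921635  0.99047404]
 [ 0.          0.          0.          1.        ]]
top [[467.61892844   0.         262.47158198]
 [  0.         467.61892844 190.5020259 ]
 [  0.           0.           1.        ]] [-0.197627  0.        0.        0.        0.      ] [[ 0.02772789 -0.99229467  0.12075781  0.34717428]
 [-0.99933916 -0.02467681  0.026689   -0.03100376]
 [-0.02350344 -0.12141804 -0.99232316  1.57287292]
 [ 0.          0.          0.          1.        ]]
```

View pics/side0.png

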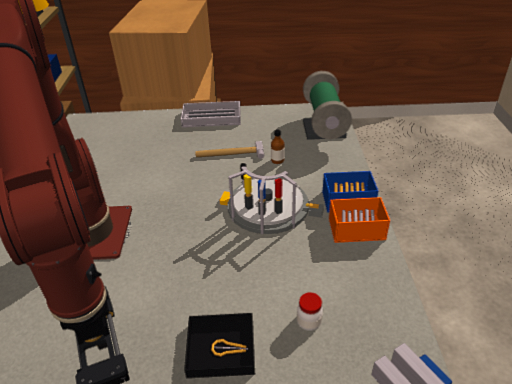

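View pics/top0.png

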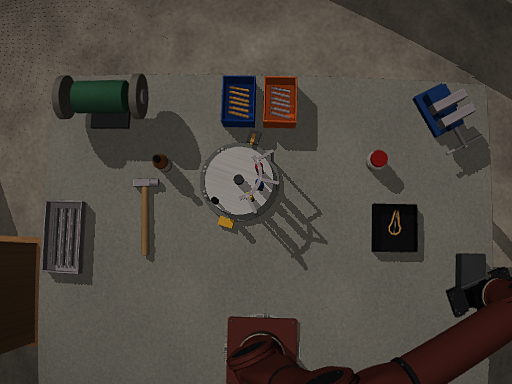

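```bash
python3 - <<'E'
import cv2,numpy as np
a=cv2.imread("pics/top0.png")[130:240,190:300];b=cv2.imread("pics/side0.png")[150:245,205:330]
cv2.imwrite("pics/top0z.png",cv2.resize(a,None,fx=5,fy=5,interpolation=cv2.INTER_CUBIC))
cv2.imwrite("pics/side0z.png",cv2.resize(b,None,fx=6,fy=6,interpolation=cv2.INTER_CUBIC))
E
```

```text
(no output)
```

View pics/top0z.png

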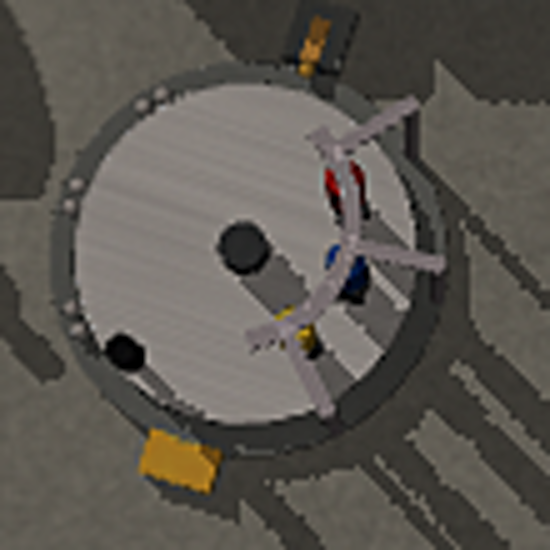

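View pics/side0z.png

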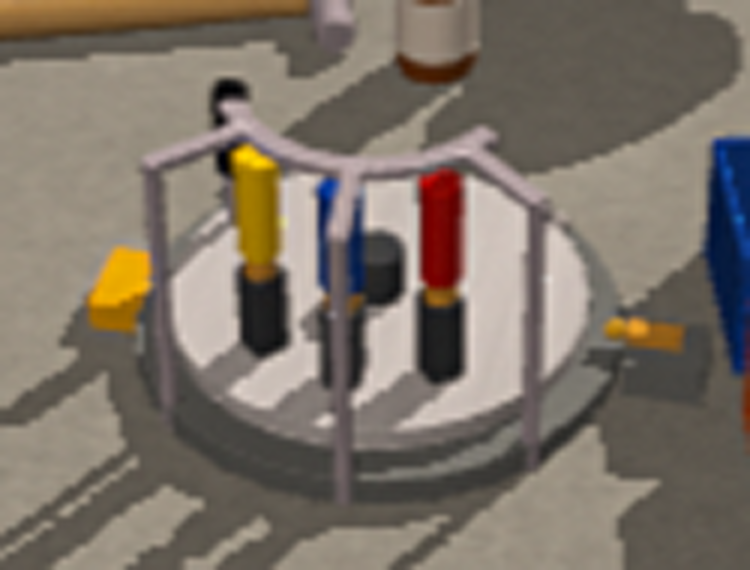

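```bash
cat > h.py <<'E'
import cv2,numpy as np
def ray(c,uv):
    uv=np.array(uv,float).reshape(-1,1,2)
    n=cv2.undistortPoints(uv,c["intrinsics"],c["dist_coeffs"]).reshape(-1,2)
    E=c["extrinsics"];d=np.c_[n,np.ones(len(n))]@E[:3,:3].T
    return E[:3,3],d
def onplane(c,uv,z):
    o,d=ray(c,uv);t=(z-o[2])/d[:,2];return o+d*t[:,None]
def tri(c1,p1,c2,p2):
    o1,d1=ray(c1,p1);o2,d2=ray(c2,p2);d1=d1[0]/np.linalg.norm(d1[0]);d2=d2[0]/np.linalg.norm(d2[0])
    t=np.linalg.lstsq(np.c_[d1,-d2],o2-o1,rcond=None)[0]
    a=o1+d1*t[0];b=o2+d2*t[1];return (a+b)/2,np.linalg.norm(a-b)
def proj(c,P):
    E=np.linalg.inv(c["extrinsics"])
    return cv2.projectPoints(np.array(P,float).reshape(-1,1,3),cv2.Rodrigues(E[:3,:3])[0],E[:3,3],c["intrinsics"],c["dist_coeffs"])[0].reshape(-1,2)
def blobs(img,lo,hi,roi,mina=6):
    x0,y0,x1,y1=roi
    hsv=cv2.cvtColor(img,cv2.COLOR_BGR2HSV)[y0:y1,x0:x1]
    m=cv2.inRange(hsv,np.array(lo),np.array(hi))
    n,l,st,ce=cv2.connectedComponentsWithStats(m)
    return [(st[i,4],ce[i]+[x0,y0],st[i,:4]+[x0,y0,0,0],l==i) for i in range(1,n) if st[i,4]>=mina]
E
python3 - <<'E'
from h import *
T=dict(np.load("top0.npz"));S=dict(np.load("side0.npz"))
rt=(195,130,295,240);rs=(205,150,330,245)
for nm,lo,hi in (("dark",(0,0,0),(179,255,45)),("red",(0,150,60),(6,255,255)),("blue",(105,120,50),(130,255,255)),("yel",(18,180,60),(32,255,255))):
  for k,c,r in (("top",T,rt),("side",S,rs)):
    for a,ce,st,_ in blobs(c["img"],lo,hi,r): print(nm,k,a,ce.round(1),st)
# deck ellipse top view
g=cv2.cvtColor(T["img"],cv2.COLOR_BGR2HSV);m=cv2.inRange(g,np.array((0,0,115)),np.array((179,45,255)))
mm=np.zeros_like(m);mm[130:240,195:295]=m[130:240,195:295]
cs,_=cv2.findContours(mm,cv2.RETR_EXTERNAL,cv2.CHAIN_APPROX_NONE)
cc=max(cs,key=cv2.contourArea);print(cv2.contourArea(cc),cv2.boundingRect(cc))
P=onplane(T,cv2.convexHull(cc).reshape(-1,2),0.034)
(A,B),R=cv2.minEnclosingCircle(P[:,:2].astype(np.float32)*1000);print(A,B,R)
E
```

```text
dark top 40 [250.  135.6] [246 130  12  13]
dark top 36 [256.2 142.8] [252 133  10  17]
dark top 27 [272.3 159.1] [271 153   6  14]
dark top 32 [273.7 174. ] [270 165   7  16]
dark top 9 [262.3 169.7] [262 166   2   8]
dark top 6 [256.7 170.2] [256 169   2   4]
dark top 78 [238.4 179.4] [234 175  10  10]
dark top 29 [260.9 187.1] [258 183   6   8]
dark top 182 [261.  202.9] [218 184  62  35]
dark top 57 [213.1 200. ] [206 197  13   7]
dark top 9 [252.9 199.7] [252 198   3   4]
dark side 10 [242.6 164.7] [241 164   5   3]
dark side 8 [241.8 176. ] [241 174   3   5]
dark side 38 [268.4 196.6] [265 193   7   8]
dark side 77 [248.3 202.1] [245 196   8  13]
dark side 80 [278.  206.6] [275 201   7  13]
dark side 10 [264.  207.5] [264 203   1  10]
red top 8 [255.8 165.6] [255 164   3   5]
red side 131 [278.  187.5] [275 178   7  20]
blue top 7 [261.1 183.1] [260 181   3   5]
blue side 216 [326.4 189.5] [323 173   7  39]
blue side 18 [258.7 183.5] [258 180   3  10]
blue side 28 [264.  192.5] [263 185   3  14]
blue side 8 [258.2 194.2] [258 191   2   7]
yel top 7 [251.  143.3] [250 142   3   3]
yel top 132 [225.5 222. ] [218 216  16  13]
yel side 126 [247.  183.3] [243 174   8  21]
yel side 100 [224.6 198. ] [220 191  10  14]
yel side 15 [308.9 204.4] [306 203   7   3]
3171.5 (205, 147, 74, 68)
584.9837646484375 81.57600402832031 132.14991760253906
```

```bash
python3 - <<'E'
from h import *
from scipy.optimize import least_squares
T=dict(np.load("top0.npz"));S=dict(np.load("side0.npz"))
def circ(c,c0,z,r0,r1,label,sgn):
    g=cv2.cvtColor(c["img"],cv2.COLOR_BGR2GRAY).astype(np.float32)
    g=cv2.GaussianBlur(g,(0,0),0.6);pts=[]
    for a in np.arange(0,2*np.pi,np.pi/60):
        rr=np.arange(r0,r1,0.0005)
        P=np.c_[c0[0]+rr*np.cos(a),c0[1]+rr*np.sin(a),0*rr+z]
        uv=proj(c,P).astype(np.float32)
        v=cv2.remap(g,uv[:,0:1].copy(),uv[:,1:2].copy(),cv2.INTER_LINEAR).ravel()
        d=np.gradient(v)*sgn;i=d.argmax()
        if 2<i<len(rr)-3 : pts.append(P[i,:2])
    pts=np.array(pts)
    f=lambda p:np.hypot(pts[:,0]-p[0],pts[:,1]-p[1])-p[2]
    s=least_squares(f,[*c0,(r0+r1)/2],loss="soft_l1",f_scale=0.001)
    print(label,s.x.round(4),len(pts),np.median(abs(f(s.x))).round(4));return s.x
for n,c,b in (("T",T,(238.4,179.2)),("S",S,(268.3,191.5))):
    p=onplane(c,b,0.064)[0];print(n,"boss",p.round(4))
    x=circ(c,p[:2],.034,.1,.13,n+" deck",-1)
    circ(c,x[:2],.034,.1,.13,n+" deck",-1)
print("boss tri",tri(T,(238.4,179.2),S,(268.3,191.5)))
print("knob tri",tri(T,(214.8,200),S,(242.9,165.5)))
print("T knob",onplane(T,(214.8,200),.125),"S",onplane(S,(242.9,165.5),.125))
print("ypt",onplane(T,(225.5,222),.018),onplane(S,(224.6,198),.012))
E
```

```text
T boss [0.566  0.0893 0.064 ]
T deck [0.568  0.0912 0.1143] 114 0.0006
T deck [0.5678 0.0913 0.1145] 117 0.0007
S boss [0.5726 0.0881 0.064 ]
S deck [0.5705 0.0882 0.1127] 111 0.0027
S deck [0.5703 0.0899 0.1135] 109 0.0019
boss tri (array([0.56951618, 0.08966479, 0.06209847]), np.float64(0.006377546089062309))
knob tri (array([0.49213472, 0.15671378, 0.12245366]), np.float64(0.004256119194470035))
T knob [[0.48975487 0.15615834 0.125     ]] S [[0.49428984 0.15363953 0.125     ]]
ypt [[0.42747972 0.13123816 0.018     ]] [[0.42691751 0.12913846 0.012     ]]
```

```bash
python3 - <<'E'
import cv2,numpy as np
a=cv2.imread("pics/top0.png")[185:235,195:255];b=cv2.imread("pics/side0.png")[155:215,215:295]
cv2.imwrite("pics/top0y.png",cv2.resize(a,None,fx=10,fy=10,interpolation=cv2.INTER_NEAREST))
cv2.imwrite("pics/side0y.png",cv2.resize(b,None,fx=10,fy=10,interpolation=cv2.INTER_NEAREST))
E
```

```text
(no output)
```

View pics/top0y.png

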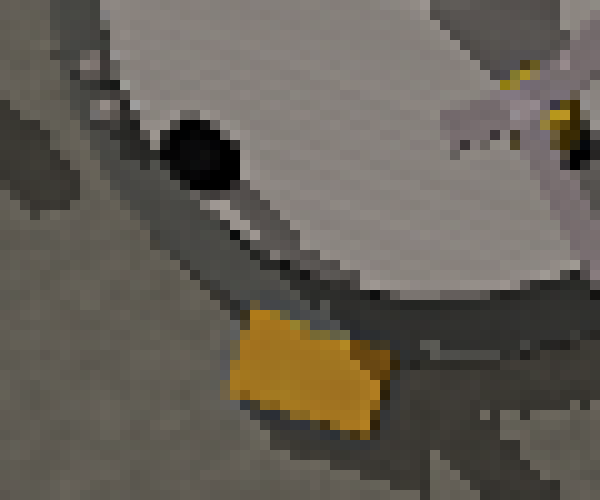

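View pics/side0y.png

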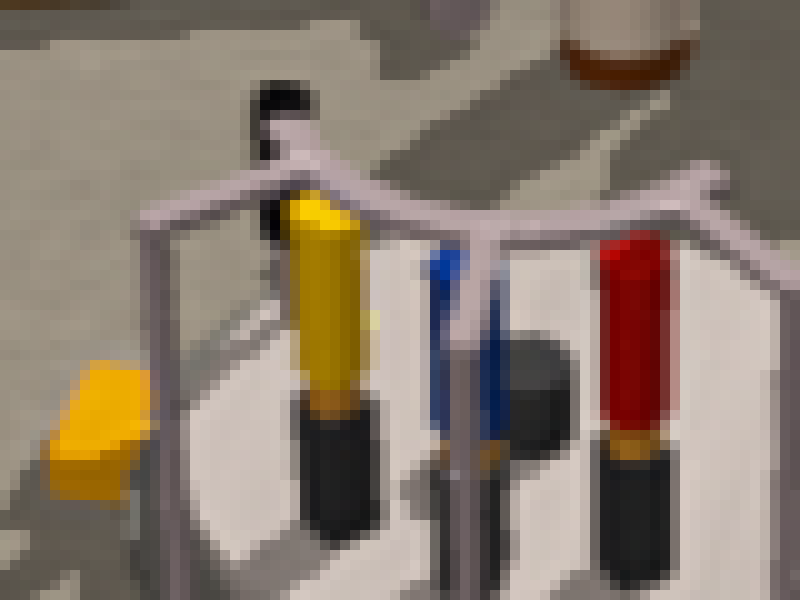

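```bash
cat >> h.py <<'E'
from scipy.spatial.transform import Rotation as Rn
def quat_down(yd):
    y=np.array([yd[0],yd[1],0.]);y/=np.linalg.norm(y);z=np.array([0,0,-1.]);x=np.cross(y,z)
    return Rn.from_matrix(np.c_[x,y,z]).as_quat()
E
python3 - <<'E'
from h import *
from bench import robot
T=dict(np.load("top0.npz"));S=dict(np.load("side0.npz"))
ct=np.array([.5678,.0913]);cs=np.array([.5704,.0895])
def rep(n,c,uv,z,ax):
    p=onplane(c,uv,z)[0][:2]-ax;print(n,p.round(4),np.hypot(*p).round(4),np.degrees(np.arctan2(p[1],p[0])).round(2))
rep("T knob",T,(214.4,199.7),.125,ct);rep("S knob",S,(242.6,164.3),.125,cs)
print(tri(T,(214.4,199.7),S,(242.6,164.3)))
rep("block T",T,(225.2,221.6),.018,ct)
rep("pawl T",T,(252.6,138.6),.030,ct);rep("pawl S",S,(310,204.5),.03,cs)
for uv in((220.4,215.5),(233,219.2),(231,228),(217.8,224)): rep("corner",T,uv,.018,ct)
# side handles tops (centre of top faces)
for n,a in(("yel",(247.0,174.9)),("red",(278,178.8))): rep(n+" S",S,a,.16,cs)
ax=np.array([.569,.0905]);gap=np.radians(164.3)
for sg in(1,-1):
  print([ (lambda q:None if q is None else q.round(2)[[0,1,2,3,4,5,6]])(robot.solve_ik(np.r_[ax+.103*np.array([np.cos(a),np.sin(a)]),.0933],quat_down(sg*np.array([-np.sin(a),np.cos(a)])))) for a in np.radians([140,107,75,42,9])])
E
```

```text
T knob [-0.0771  0.0662] 0.1016 139.38
S knob [-0.077  0.071] 0.1047 137.31
(array([0.49198196, 0.15736391, 0.12693931]), np.float64(0.003018458037404997))
block T [-0.139  0.041] 0.1449 163.57
pawl T [ 0.143  -0.0425] 0.1492 -16.56
pawl S [ 0.1348 -0.0363] 0.1396 -15.06
corner [-0.1191  0.0578] 0.1324 154.09
corner [-0.1303  0.0152] 0.1311 173.37
corner [-0.1598  0.0208] 0.1611 172.57
corner [-0.1477  0.0655] 0.1616 156.08
yel S [-0.0638 -0.0357] 0.0731 -150.75
red S [ 0.0287 -0.0626] 0.0689 -65.34
[array([-1.29,  0.26,  1.02,  1.98, -0.26,  1.03, -2.41]), array([-1.4 ,  0.7 ,  1.37,  1.85, -0.73,  1.23, -2.64]), array([ 0.42,  0.64, -1.1 ,  1.64,  0.59,  1.24,  2.08]), array([ 0.43,  0.72, -1.1 ,  1.53,  0.66,  1.3 ,  1.56]), array([ 0.3 ,  0.59, -0.74,  1.5 ,  0.42,  1.21,  1.22])]
[array([ 0.47,  0.32, -0.99,  1.91,  0.3 ,  1.08,  0.23]), array([ 0.4 ,  0.47, -1.01,  1.77,  0.43,  1.14, -0.45]), array([ 0.36,  0.59, -1.  ,  1.64,  0.52,  1.21, -1.02]), array([ 0.3 ,  0.61, -0.86,  1.54,  0.48,  1.22, -1.47]), array([ 0.25,  0.57, -0.66,  1.5 ,  0.36,  1.19, -1.88])]
```

```bash
cat >> h.py <<'E'
ax=np.array([.569,.0905]);gapd=163.5
def knob(a,z=.0933):
    a=np.radians(a);u=np.array([np.cos(a),np.sin(a)])
    return np.r_[ax+.103*u,z],quat_down([u[1],-u[0]])
E
python3 - <<'E'
from h import *
from bench import robot
p,q=knob(139,.30);robot.goto(p,q)
p,q=knob(139);print(robot.move_l(p,rate=.12,force_limit=8))
for n in("side","top"):
    c=robot.camera(n);cv2.imwrite(f"pics/{n}1.png",c["img"])
    i=c["img"][110:250,170:350] if n=="side" else c["img"][110:260,170:330]
    cv2.imwrite(f"pics/{n}1z.png",cv2.resize(i,None,fx=4,fy=4,interpolation=cv2.INTER_CUBIC))
s=robot.sense();print(s["time_s"],s["tcp_pos"],p,s["contact_force"],s["grip_width"])
E
```

```text
False
4.925 [0.4915739  0.15812772 0.09375252] [0.49126491 0.15807408 0.0933    ] [0.12155657 0.01605881 0.54174314] 0.0872692060944693
```

View pics/side1z.png

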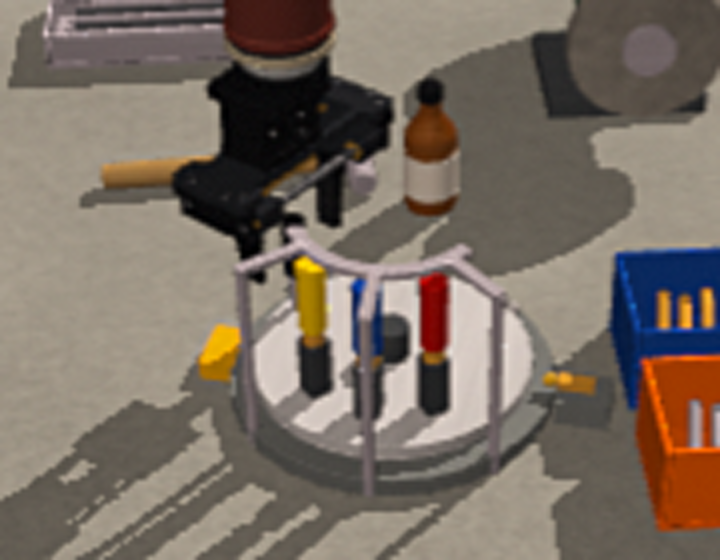

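View pics/top1z.png

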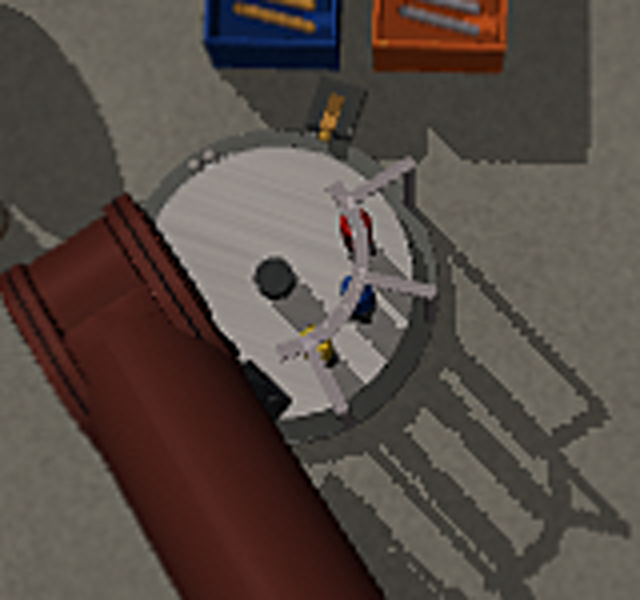

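```bash
python3 - <<'E'
from h import *
from bench import robot
robot.clamp(20);s=robot.sense();print(s["time_s"],s["grip_width"],s["contact_force"])
for a in (133,126,119):
    p,q=knob(a);r=robot.move_l(p,q,rate=.07,force_limit=30)
    s=robot.sense();d=s["tcp_pos"]-p;u=np.array([np.cos(np.radians(a)),np.sin(np.radians(a))])
    f=s["contact_force"];print(a,r,s["time_s"],s["grip_width"].round(4),"rad F",(f[:2]@u).round(1),"tan F",(f[:2]@[u[1],-u[0]]).round(1),"fz",f[2].round(1),(d*1000).round(1))
E
```

```text
6.025 0.01928868144797152 [ 0.88254076 -0.35504914  1.01644171]Traceback (most recent call last):
  File "<stdin>", line 7, in <module>
AttributeError: 'float' object has no attribute 'round'
```

```bash
cat >> h.py <<'E'
def turn(robot,angs,rate=.07,lim=30):
    for a in angs:
        p,q=knob(a);r=robot.move_l(p,q,rate=rate,force_limit=lim)
        s=robot.sense();d=s["tcp_pos"]-p;u=np.array([np.cos(np.radians(a)),np.sin(np.radians(a))])
        f=s["contact_force"];print(a,r,"t %.2f w %.4f rad %.1f tan %.1f fz %.1f"%(s["time_s"],s["grip_width"],f[:2]@u,f[:2]@[u[1],-u[0]],f[2]),(d*1000).round(1))
        if r: break
E
python3 - <<'E'
from h import *
from bench import robot
turn(robot,(125,117,109))
E
```

```text
125 False t 6.68 w 0.0196 rad 0.7 tan -0.4 fz 2.4 [-0.2  0.   0.1]
117 False t 7.04 w 0.0192 rad 1.5 tan 0.8 fz 1.6 [-0.3  0.   0.1]
109 False t 7.40 w 0.0191 rad 2.3 tan 1.0 fz 2.5 [-0.4  0.1  0. ]
```

```bash
python3 - <<'E'
from h import *
from bench import robot
turn(robot,(101,95,92,88.5,85,82,76,68,60,55,52,48.5,45,42))
c=robot.camera("side");cv2.imwrite("pics/side2z.png",cv2.resize(c["img"][110:250,190:370],None,fx=4,fy=4,interpolation=cv2.INTER_CUBIC))
E
```

```text
101 False t 7.76 w 0.0191 rad 3.3 tan -0.3 fz 1.4 [-0.3  0.2  0.1]
95 False t 8.06 w 0.0194 rad 4.0 tan -1.3 fz 3.3 [-0.5  0.3  0.1]
92 False t 8.31 w 0.0192 rad 5.0 tan 2.4 fz 0.2 [0.2 0.3 0.1]
88.5 False t 8.56 w 0.0194 rad 4.4 tan 0.7 fz 1.9 [0.1 0.3 0.1]
85 False t 8.81 w 0.0192 rad 5.1 tan 1.2 fz 0.4 [0.4 0.3 0.1]
82 False t 9.06 w 0.0194 rad 5.1 tan 1.6 fz 0.2 [0.3 0.3 0.1]
76 False t 9.36 w 0.0198 rad 6.4 tan -0.0 fz 0.8 [0.5 0.3 0.1]
68 False t 9.72 w 0.0194 rad 5.5 tan 0.4 fz -0.2 [0.7 0.2 0.2]
60 False t 10.07 w 0.0193 rad 6.3 tan 1.1 fz 0.5 [0.9 0.  0.2]
55 False t 10.35 w 0.0197 rad 5.3 tan -2.8 fz 1.6 [0.1 0.6 0.1]
52 False t 10.60 w 0.0193 rad 6.8 tan 2.6 fz -0.9 [ 0.8 -0.   0.2]
48.5 False t 10.85 w 0.0195 rad 6.7 tan -0.1 fz -0.3 [ 0.8 -0.1  0.2]
45 False t 11.10 w 0.0194 rad 7.3 tan 3.0 fz -0.5 [ 1.2 -0.5  0.2]
42 False t 11.35 w 0.0190 rad 6.7 tan 0.6 fz -0.3 [ 1.2 -0.6  0.2]
```

View pics/side2z.png

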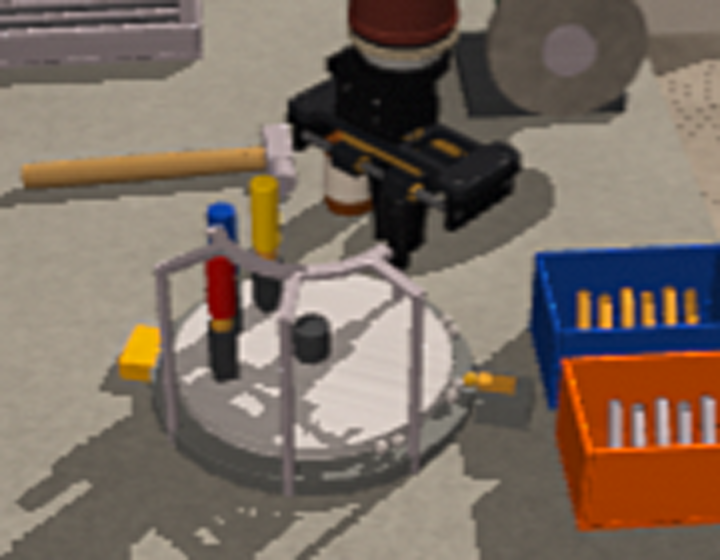

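```bash
python3 - <<'E'
from h import *
from bench import robot
turn(robot,(34,26,18,13,10.5,8.5))
c=robot.camera("side");cv2.imwrite("pics/side3z.png",cv2.resize(c["img"][110:250,190:370],None,fx=4,fy=4,interpolation=cv2.INTER_CUBIC))
robot.let_go();s=robot.sense();print(s["time_s"],s["contact_force"],s["grip_width"])
c=robot.camera("side");cv2.imwrite("pics/side4z.png",cv2.resize(c["img"][110:250,190:370],None,fx=4,fy=4,interpolation=cv2.INTER_CUBIC))
E
```

```text
34 False t 11.76 w 0.0194 rad 6.9 tan 1.0 fz -1.2 [ 1.4 -1.3  0.2]
26 False t 12.12 w 0.0198 rad 6.4 tan 0.4 fz -0.4 [ 1.4 -1.8  0.2]
18 False t 12.47 w 0.0194 rad 5.9 tan 0.9 fz -0.5 [ 1.2 -2.2  0.2]
13 False t 12.75 w 0.0199 rad 4.7 tan 3.9 fz 1.5 [ 1.1 -2.8  0.2]
10.5 False t 13.00 w 0.0196 rad 5.4 tan 1.7 fz -0.6 [ 0.7 -1.6  0.1]
8.5 False t 13.25 w 0.0191 rad 5.4 tan -0.4 fz -0.8 [ 0.5 -0.5  0.2]
14.5833 [0.23705391 0.10323575 0.61302421] 0.08680359330391743
```

View pics/side4z.png

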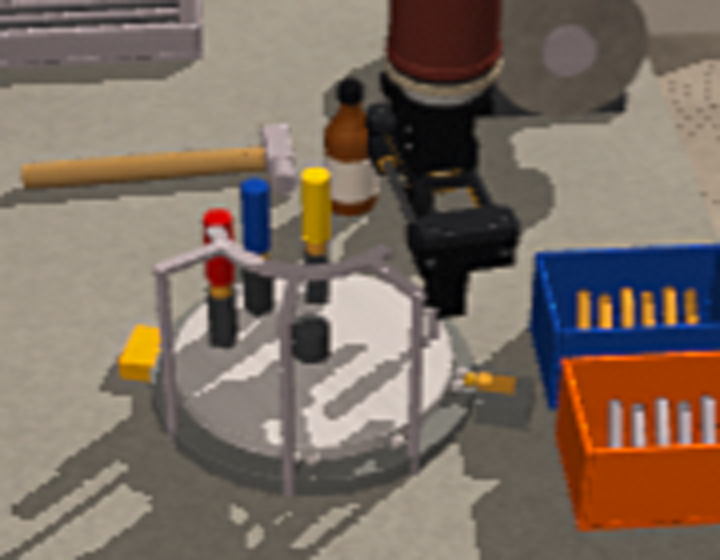

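```bash
python3 - <<'E'
from h import *
from bench import robot
p,q=knob(8.5,.26);robot.move_l(p,rate=.25)
for n,(y0,y1,x0,x1) in (("side",(110,250,190,370)),("top",(110,260,170,330))):
    c=robot.camera(n);np.savez(f"{n}5.npz",**c)
    cv2.imwrite(f"pics/{n}5z.png",cv2.resize(c["img"][y0:y1,x0:x1],None,fx=4,fy=4,interpolation=cv2.INTER_CUBIC))
print(robot.sense()["time_s"])
a=np.radians(gapd);u=np.array([np.cos(a),np.sin(a)])
g=ax+.075*u;print(g)
C={n:dict(np.load(n+"5.npz")) for n in("side","top")}
for n in C: print(n,proj(C[n],np.r_[g,.16]),proj(C[n],np.r_[g,.097]))
# feasibility: lift & tilt
for s in(1,-1):
    q=quat_down(s*u)
    for z in (.127,.30):
        k=robot.solve_ik(np.r_[g,z],q);print(s,z,None if k is None else k.round(2))
    R0=Rn.from_quat(q)
    for nm,axis in (("jaw+",[0,1,0]),("jaw-",[0,-1,0]),("x+",[1,0,0]),("x-",[-1,0,0])):
        for z in(.35,.42):
            k=robot.solve_ik(np.r_[g,z],(R0*Rn.from_rotvec(np.radians(45)*np.array(axis))).as_quat());print(s,nm,z,None if k is None else k.round(2))
E
```

```text
15.55
[0.49708852 0.11180115]
side [[243.51182804 164.06433142]] [[244.39610526 180.04057914]]
top [[227.91475593 196.82159416]] [[229.83053347 198.96024197]]
1 0.127 [ 0.66  0.29 -1.09  1.88  0.28  1.14  2.32]
1 0.3 [ 0.76  0.12 -1.13  1.64  0.1   1.46  2.47]
1 jaw+ 0.35 [-0.39  0.41 -0.34  1.34  0.58  2.07  2.21]
1 jaw+ 0.42 [-0.93  0.38  0.42  1.26  0.44  2.08  2.47]
1 jaw- 0.35 None
1 jaw- 0.42 None
1 x+ 0.35 None
1 x+ 0.42 None
1 x- 0.35 None
1 x- 0.42 None
-1 0.127 [ 0.25  0.17 -0.6   1.9   0.11  1.1  -0.69]
-1 0.3 [ 0.26  0.05 -0.59  1.65  0.03  1.45 -0.62]
-1 jaw+ 0.35 [ 0.36 -0.09 -0.13  1.9  -0.82  1.36  0.13]
-1 jaw+ 0.42 [ 0.37 -0.11 -0.14  1.78 -0.81  1.47  0.03]
-1 jaw- 0.35 [-0.39  0.41 -0.34  1.34  0.58  2.07 -0.93]
-1 jaw- 0.42 [-0.93  0.38  0.42  1.26  0.44  2.08 -0.67]
-1 x+ 0.35 None
-1 x+ 0.42 None
-1 x- 0.35 None
-1 x- 0.42 None
```

View pics/side5z.png

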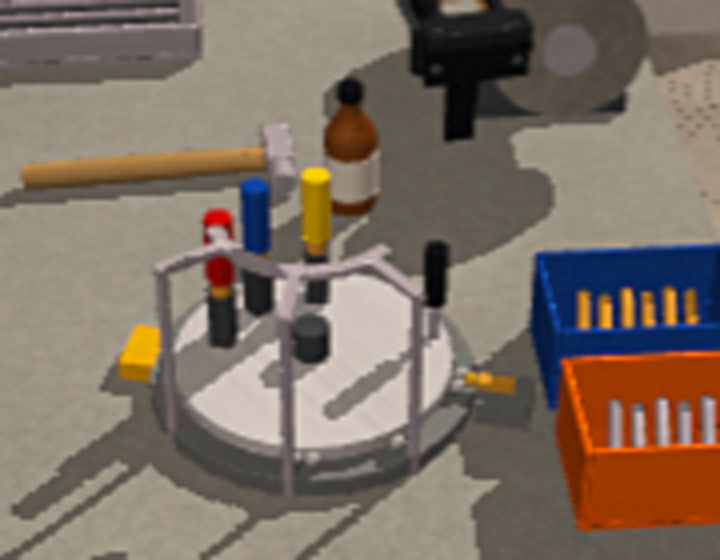

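View pics/top5z.png

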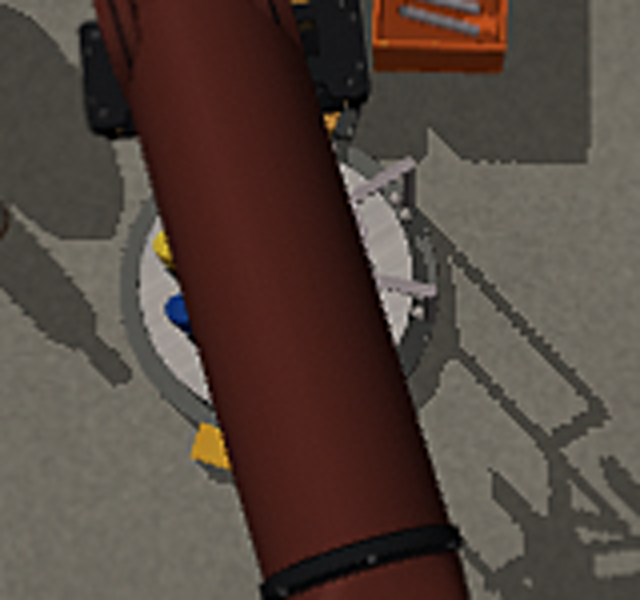

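```bash
python3 - <<'E'
from h import *
from bench import robot
a=np.radians(gapd);u=np.array([np.cos(a),np.sin(a)])
robot.goto([.48,-.22,.32],quat_down(-u))
for n,(y0,y1,x0,x1) in (("side",(145,215,215,315)),("top",(130,240,190,300))):
    c=robot.camera(n);np.savez(f"{n}6.npz",**c)
    cv2.imwrite(f"pics/{n}6z.png",cv2.resize(c["img"][y0:y1,x0:x1],None,fx=5 if n=="top" else 8,fy=5 if n=="top" else 8,interpolation=cv2.INTER_NEAREST))
print(robot.sense()["time_s"])
T=dict(np.load("top6.npz"));S=dict(np.load("side6.npz"))
for nm,lo,hi in (("red",(0,150,60),(6,255,255)),("blue",(105,120,50),(130,255,255)),("yel",(18,180,60),(32,255,255)),("dark",(0,0,0),(179,255,40))):
  for k,c,r in (("top",T,(195,130,295,240)),("side",S,(205,140,315,245))):
    for a,ce,st,_ in blobs(c["img"],lo,hi,r): print(nm,k,a,ce.round(1),st)
E
```

```text
17.2167
red top 43 [227.6 197. ] [224 194   8   7]
red side 31 [244.1 164. ] [241 162   7   6]
red side 43 [244.8 177.4] [242 174   7   8]
blue top 41 [214.5 186.9] [211 184   8   7]
blue side 11 [251.5 164.9] [251 163   3   6]
yel top 7 [251.  143.3] [250 142   3   3]
yel top 57 [212.6 172.1] [209 168   9   9]
yel top 132 [225.6 222. ] [218 216  16  13]
yel side 38 [253.8 152.2] [245 151  17   4]
yel side 50 [217.5 159.2] [205 157  29   5]
yel side 6 [244.5 182.3] [243 182   4   2]
yel side 100 [224.6 198. ] [220 191  10  14]
yel side 17 [309.2 204.3] [306 203   8   3]
dark top 48 [233.8 145.8] [230 141   8  10]
dark top 7 [254.6 143.7] [253 143   5   2]
dark top 11 [271.2 157. ] [271 153   2   9]
dark top 27 [216.8 176.6] [212 171   8   9]
dark top 35 [238.5 179.4] [234 175  10  10]
dark top 7 [276.1 187.1] [276 185   2   6]
dark top 37 [218.9 191.4] [215 187   8   9]
dark top 26 [231.5 201.3] [227 197   8   8]
dark side 1482 [243.3 156.5] [205 140  73  55]
dark side 193 [212.9 173.1] [205 160  14  30]
dark side 73 [298.5 177.7] [296 171   6  16]
dark side 14 [268.8 182.9] [267 181   4   5]
dark side 46 [245.2 190.3] [242 185   7  11]
dark side 33 [267.9 196.7] [264 194   8   6]
```

View pics/side6z.png

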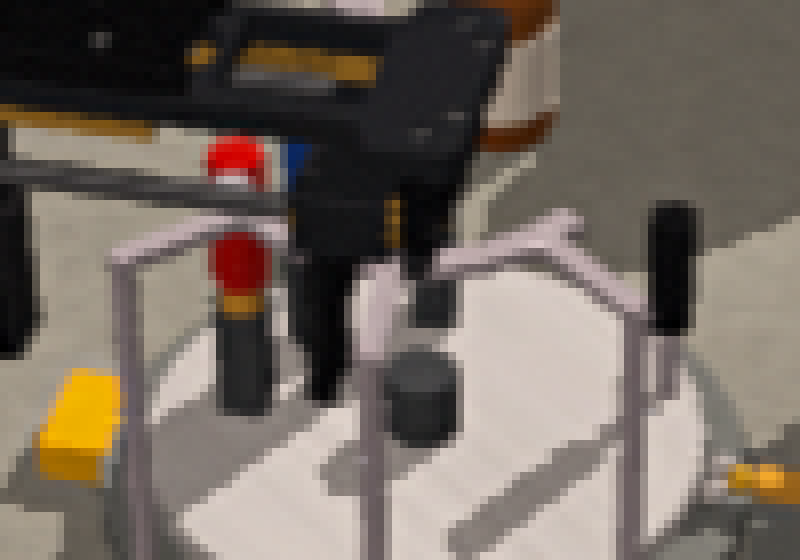

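View pics/top6z.png

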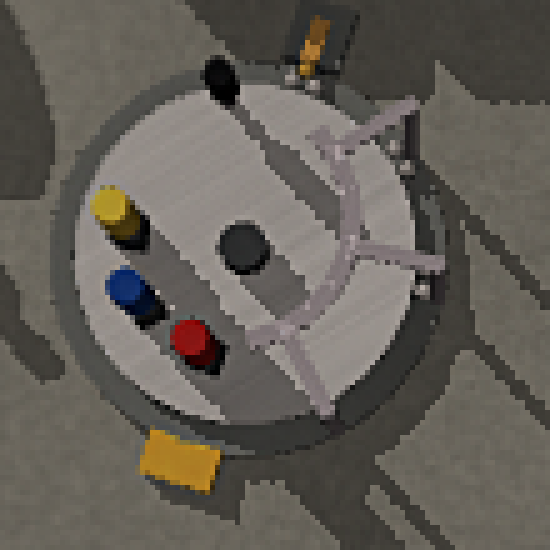

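```bash
python3 - <<'E'
from h import *
from bench import robot
T=dict(np.load("top6.npz"));S=dict(np.load("side6.npz"))
print("red end",tri(T,(227.5,197.0),S,(244.1,163.3)))
print("ferrule base S/T: well top",tri(T,(230.3,199.6),S,(244.9,183.5)))
k=onplane(T,(233.4,144.2),.125)[0][:2]-[.5678,.0913];print("knob ang",np.degrees(np.arctan2(k[1],k[0])),np.hypot(*k))
r=onplane(T,(227.5,197.0),.16)[0][:2]-[.5678,.0913];print("red ang",np.degrees(np.arctan2(r[1],r[0])),np.hypot(*r))
E
```

```text
red end (array([0.49769541, 0.11301479, 0.16172767]), np.float64(0.0027337405568427886))
ferrule base S/T: well top (array([0.49730772, 0.11167334, 0.08279479]), np.float64(0.0016033132873415521))
knob ang 7.294549486281233 0.10200674861351161
red ang 163.03321217862242 0.07453489626651191
```

```bash
python3 - <<'E'
from h import *
from bench import robot
a=np.radians(gapd);u=np.array([np.cos(a),np.sin(a)]);g=np.array([.4973,.112]);q=quat_down(-u)
robot.goto(np.r_[g,.28],q)
print(robot.move_l(np.r_[g,.1263],rate=.12,force_limit=8))
s=robot.sense();print(s["time_s"],s["tcp_pos"],s["contact_force"])
robot.clamp(35);s=robot.sense();print(s["time_s"],s["grip_width"],s["contact_force"],s["torque"])
c=robot.camera("side");cv2.imwrite("pics/side7z.png",cv2.resize(c["img"][110:250,190:370],None,fx=4,fy=4,interpolation=cv2.INTER_CUBIC))
E
```

```text
False
19.9167 [0.49779823 0.11210323 0.12698349] [ 0.27451955  0.62762665 -0.07187041]
20.975 0.023027190841275642 [-0.07115263  0.19011733 -0.348643  ] [-0.02194367 -0.1201038  -0.05268118]
```

View pics/side7z.png

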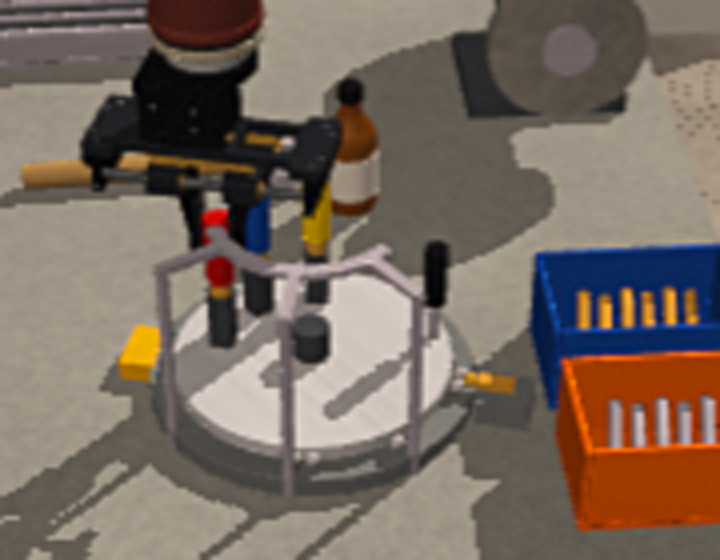

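```bash
python3 - <<'E'
from h import *
from bench import robot
g=robot.sense()["tcp_pos"][:2]
print(robot.move_l(np.r_[g,.20],rate=.08,force_limit=15))
s=robot.sense();print(s["time_s"],s["tcp_pos"],s["contact_force"],s["grip_width"])
print(robot.move_l(np.r_[g,.40],rate=.15,force_limit=15))
s=robot.sense();print(s["time_s"],s["tcp_pos"],s["contact_force"],s["torque"],s["grip_width"])
c=robot.camera("side");cv2.imwrite("pics/side8z.png",cv2.resize(c["img"][60:250,180:360],None,fx=3,fy=3,interpolation=cv2.INTER_CUBIC))
E
```

```text
False
22.1 [0.49701381 0.11184647 0.19942339] [-0.39696074  0.26313831 -0.98653617] 0.02317347186189914
False
23.5833 [0.4970868  0.11187778 0.39918203] [-1.58055906  0.12398979 -1.41602153] [ 0.02293745 -0.0723022   0.02619292] 0.023157459082656207
```

View pics/side8z.png

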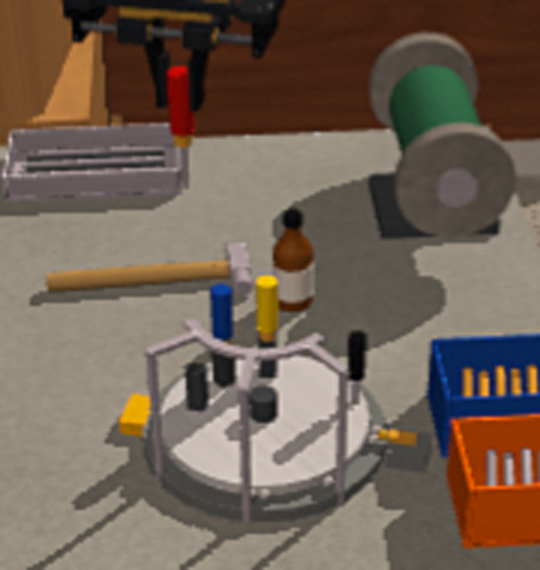

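```bash
python3 - <<'E'
from h import *
from bench import robot
a=np.radians(gapd);u=np.array([np.cos(a),np.sin(a)]);R0=Rn.from_quat(quat_down(-u));s=robot.sense();p=np.r_[s["tcp_pos"][:2],.40]
k=[robot.solve_ik(p,(R0*Rn.from_rotvec([0,np.radians(d),0])).as_quat()) for d in(15,30,45)]
print(s["q"].round(2));[print(None if x is None else x.round(2)) for x in k]
for d in (15,30,45):
    robot.goto(p,(R0*Rn.from_rotvec([0,np.radians(d),0])).as_quat())
s=robot.sense();print(s["time_s"],s["tcp_pos"],s["q"].round(2),s["contact_force"],s["torque"],s["grip_width"])
z=Rn.from_quat(s["orientation"]).as_matrix()[:,2];print("tool tilt",np.degrees(np.arccos(-z[2])),z)
for n in("side","top"):
    c=robot.camera(n);np.savez(f"{n}9.npz",**c)
    tip=s["tcp_pos"]+z*.091;end=s["tcp_pos"]-z*.034;print(n,proj(c,[tip,end,s["tcp_pos"]]).round(1))
    cv2.imwrite(f"pics/{n}9.png",c["img"])
E
```

```text
[ 0.34  0.05 -0.68  1.46  0.03  1.65 -0.62]
[ 0.49 -0.05 -0.59  1.56 -0.27  1.52 -0.39]
[ 0.62 -0.1  -0.51  1.68 -0.57  1.46 -0.15]
[ 0.67 -0.1  -0.41  1.8  -0.83  1.46  0.08]
24.7667 [0.49662656 0.11280174 0.39915669] [ 0.63 -0.1  -0.38  1.8  -0.83  1.46  0.08] [-0.24071127 -0.0290383   0.29106574] [-0.86397938  0.21955914  0.03623893] 0.023134633957516325
tool tilt 44.90219148177319 [ 0.19717612  0.67780123 -0.70831284]
side [[246.3 104.4]
 [236.7  90.4]
 [239.5  94.5]]
top [[198.7 182.8]
 [226.4 188.5]
 [218.4 186.8]]
```

View pics/side9.png

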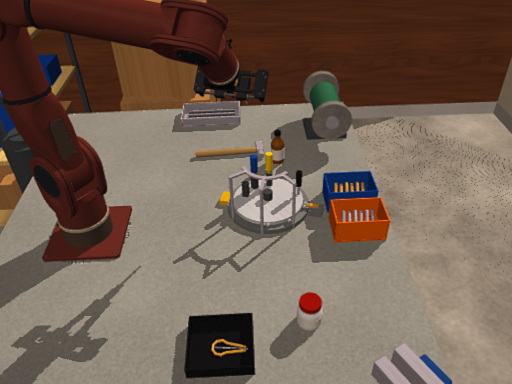

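View pics/top9.png

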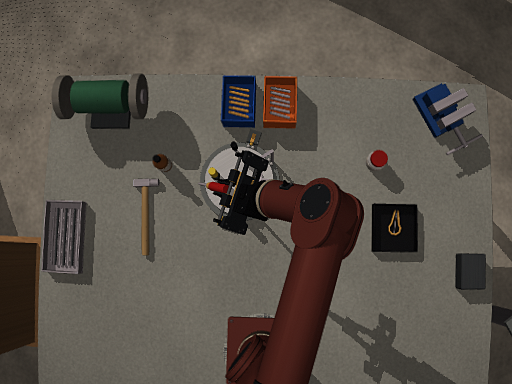

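```bash
python3 - <<'E'
from h import *
a=cv2.imread("pics/top9.png")[150:230,180:280];b=cv2.imread("pics/side9.png")[60:125,190:290]
cv2.imwrite("pics/top9z.png",cv2.resize(a,None,fx=7,fy=7,interpolation=cv2.INTER_NEAREST))
cv2.imwrite("pics/side9z.png",cv2.resize(b,None,fx=7,fy=7,interpolation=cv2.INTER_NEAREST))
E
```

```text
(no output)
```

View pics/top9z.png

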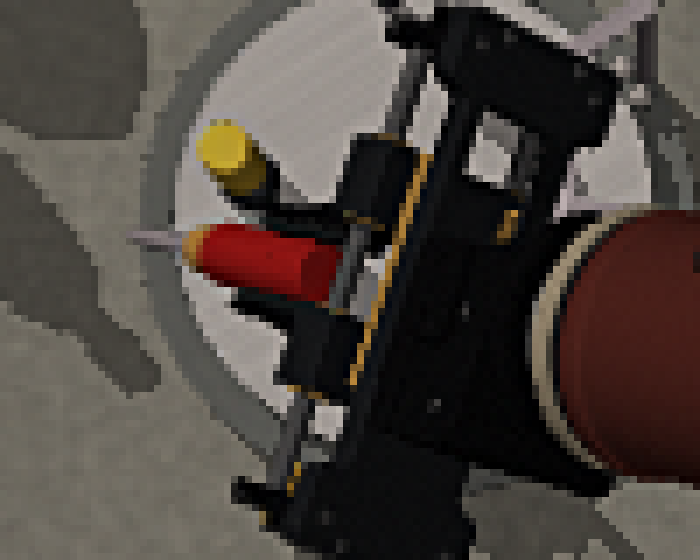

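View pics/side9z.png

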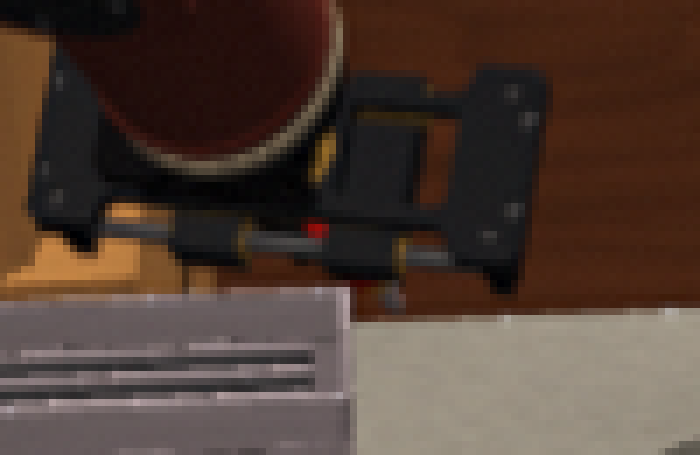

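```bash
python3 - <<'E'
from h import *
T=dict(np.load("top9.npz"));S=dict(np.load("side9.npz"))
tip,e=tri(T,(197.6,183.4),S,(246,103.8));print(tip,e)
o,d=ray(T,(225.0,188.4));d=d[0]/np.linalg.norm(d[0]);w=o-tip
for t in np.roots([1,2*w@d,w@w-.125**2]): v=o+t*d-tip;print(v,np.degrees(np.arccos(v[2].real/.125)))
r0,r1=(dict(np.load("side6.npz"))["img"],S["img"])
from bench import robot
s=robot.sense();print(s["time_s"],abs(s["qvel"]).max(),s["grip_width"])
cv2.imwrite("pics/side10z.png",cv2.resize(S["img"][130:250,190:350],None,fx=5,fy=5,interpolation=cv2.INTER_CUBIC))
k=onplane(S,(298.5,171.0+1.5),.125)[0][:2]-[.5704,.0895];print(np.degrees(np.arctan2(k[1],k[0])))
E
```

```text
[0.51322668 0.17749538 0.33502633] 0.0010057180841806562
[ 0.00116691 -0.06305532 -0.10792435] 149.6999128671746
[-0.02333158 -0.08436359  0.08923801] 44.44654372248467
24.8667 0.008514660418633123 0.023297033910973736
6.741968174963861
```

View pics/side10z.png

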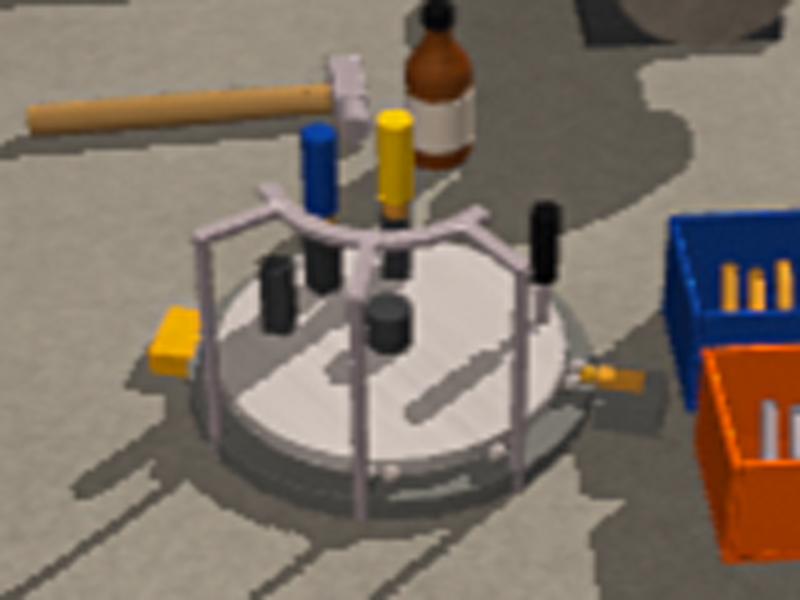

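```bash
python3 - <<'E'
from bench import robot
robot.pause(.5);s=robot.sense();print(s["time_s"],abs(s["qvel"]).max(),s["grip_width"],s["tcp_pos"])
robot.hand_in()
E
```

```text
25.3667 0.0029406871368000244 0.023276304518841513 [0.49706438 0.11191915 0.40004175]
the job is handed in; nothing more can be done
```

I turned the carousel about 130° clockwise by its knob, past the yellow and blue detents, until the red graver was in the unloading gap. I let the detent centre the deck, drew the red graver straight up, tilted it and handed the job in at 25.4 s, holding it still.

**Last checks**
- **Graver:** it leans about 44.4° from upright going by the pictures, and the tool reads 44.9°. The tip is about 335 mm up, well above the hoop at 176 mm. Grip width held steady at 23 mm and the arm was still. The side camera mostly hid the handle, so the lean rests on the top view, the tip seen in both views and the stated 125 mm length.
- **Carousel:** with the red graver still in its well, the top view put it at 163.0°, against 163.5° for the gap. The knob measured 7.3° from the top and later 6.7° from the side, against 8.5° expected. That difference is within the 2 mm calibration and pixel error. I saw no change in the deck in the side view after the graver was lifted.
- **Everything else:** blue and yellow are still in their wells, and nothing else on the bench looked disturbed.

The two cameras disagreed by about 2 to 3 mm on the carousel's axis. I used the average.

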